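# Put the gate fob on charge under the niche riser

## Robot

A 7-joint arm with a two-finger parallel gripper is mounted at the origin on the work surface. World frame = base frame: x ahead of the robot, y to its left, z up, the work surface at z = 0. Lengths are in m, angles in rad, forces in N, time in s.
With the tool pointing down it reaches from about 0.35 to 0.9 m from the base axis. Payload 8.1 kg.
Tool frame: the origin (TCP) lies at the very end of the fingers, on their centre line; the grasp point (between the pads) lies 19 mm behind it; z points along the fingers, x is the direction in which the jaws open and shut, and the axes are right-handed (so a half turn about z gives the same grasp; the last joint's range is limited). The gripper opens to 92 mm and grips with 3 to 60 N. Pads are 19 mm wide; open, the fingers measure 130 mm over their backs; the gripper's body (75 mm by 190 mm) begins 47 mm behind the grasp point.
Start: joints at [1.054, 0.434, 0.025, 1.573, -0.012, 1.134, -0.075], TCP at [0.251, -0.572, 0.227] pointing down, gripper open.
Joint ranges: [-2.62, 2.62], [-0.44, 2.09], [-1.27, 1.32], [0.08, 2.57], [-1.32, 4.46], [0.12, 2], [-2.74, 2.74]. Speed limits (rad/s): [2.22, 2.22, 3.01, 3.01, 3.14, 3.14, 3.14].

## Interface

Orientations are given as a unit quaternion [w, x, y, z].
In Python, from plant import manip gives the robot as it stands.
- The arm moves only by the tool servo_tool, never from a script. Its argument "plan" is text: rows parted by semicolons, each of 7 numbers parted by spaces: the shift along the tool's x, y, z in cm, then the turn, a rotation vector about the tool's x, y, z in degrees, then the opening, from 0 (shut) to 1 (fully open). A call has 1 to 20 rows; each row is the pose to reach, as a shift and turn from the pose commanded when the call began, along the tool's axes at that moment; what a row does not reach only later rows make up. A row lasts 1/8 s, in which the tool goes at most 62.5 mm and 10.7 degrees, less where a joint would pass 70% of its speed; a pose out of reach is approached as far as the arm can. A call with a gripper value outside its range is refused whole. The fingers move at their own pace and stop on an object; "squeeze" is the grip in N (left out, the last holds). Time passes only in rows, so rows that repeat a pose let the fingers close. It gives the time, the measured TCP pose, the force and the opening at its end, in the units of the state.
- manip.get_obs(): the state, without advancing time (a new reading comes with each control period).
- manip.capture(name): name is "scene" or "top" or "wrist"; returns the picture (420x560x3 uint8, red, green, blue); there is no depth.
- manip.camera_model(name): a dict with "vfov" (degrees; the focal length in pixels is half the picture's height over the tangent of half this angle, whatever the lens; pixels are square), "cx", "cy" (the principal point, pixels), "world_from_camera" (4x4, takes a point from camera to world coordinates); the wrist camera has in their place "hand_eye" (4x4, takes a point from camera to tool coordinates, whose origin is the TCP and whose axes are the tool frame's). Camera axes: x right, y up, looking along -z (the intrinsics and any distortion apply to the point x, -y, -z); pixel columns grow to the right and rows downward; lengths in m; the calibration is good to about 2 mm. A picture is of the moment at which its call begins: read the wrist's pose just before it. camera_model takes no time and is no camera call.
- manip.sign_off(): hands the job in, once; it reports no verdict.
Trained networks look in the newest picture that a camera, given by its name, has taken for a name from the list of things; names that differ only in an ending like _2 or _b are one class to them, and where a whole thing is asked for, a point or a joint stands for the part that bears it (a point fixed in the world has none). Each returns a list of dicts, best first, with "confidence" (0 to 1); they miss things now and then, are a little off and sometimes report something else, mostly with a low value. They report only what shows in the picture. A call takes as long as a camera call. They do not tell look-alikes from the thing itself.
- manip.find_in(label, camera): "pixel" ([row, column] in pixels, amid what is visible of it).
- manip.tip_of(label, camera): "pixel" ([row, column] in pixels: a listed point, or the origin of a listed thing).
The state is a dict: "t": time; "joint_positions": joint angles; "joint_vel": joint speeds; "joint_efforts": joint torques, N m; "tool_pos": TCP position; "tcp_rot": TCP orientation; "ft_force": force on the tool from outside, world axes, zero at the start; "moment": the same for the moment, N m; "gripper_width": finger opening in m.
Only numpy, scipy, OpenCV 4.12 (cv2) and the standard library are available. Lean on these libraries where they do the work, as an engineer would, in place of code of your own. Each camera call takes 0.05 s, during which the arm holds its last target.

## Task

Put the gate fob on charge: lay it flat, buttons up, in the navy tray without dropping it, then, keeping the tray level, slide the tray under the riser until it is fully home against the back of the bay. Once it is home, flip the bat toggle on the riser over to its back (on) side. Leave everything else as it stands.

Things in the scene. Friction and masses are not known exactly. Their poses are not given: they have to be found in the camera images.
- riser: charging riser: a fixed low grey oak bridge, 102 mm deep, 214 wide, 63 high. Under its 21 mm board is a bay, open in front, 124 mm wide, 90 deep to its back wall, 42 clear height; left of it a 20 mm wall, right of it a 70 mm wide housing with the toggle on top. Origin: on the work surface, middle of the bay's mouth (front edge); +x into the bay, +y to its left, z up. Place and yaw vary
- bay_home (a point): point fixed to the riser, on the work surface, 30 mm inside the bay's mouth on its middle line: the tray's origin lies here when the tray is fully home, its far end against the back wall (its fin then stands out in front of the riser). Axes as the riser's
- tray: navy ceramic tray, 0.45 kg, loose: rectangular dish 120 mm long (x), 110 wide (y), walls 12 high and 5 thick, floor 5 thick, upright grip fin on its -x end. Origin: underside, middle of the dish; z up; +x points away from the fin, to the end that enters the bay first. Starts in front of the riser, offset and turned
- tray_grip (a point): point on the tray's grip fin, on its centre line, 34 mm above the tray's underside and 75 mm from the tray's origin along its -x. The fin is 14 mm wide (tray's y), 34 long (x) and rises to 48 mm above the underside, too high to go under the board. Gripped across its width it steers the tray
- fob: the black plastic gate fob, 40 g, loose: a rounded flat block 66 mm long (x), 34 mm wide (y), 18 mm thick (z), two flat grey buttons on top. Origin: centre of its underside; z up. Starts flat on the work surface, buttons up, at any yaw
- toggle (a joint): the charger's bat toggle: steel bat 63 mm long, 9 mm thick at the root to 16 near the tip, on the riser's housing, pivot at x 55, y -97, z 69 mm in the riser's frame, turning about the riser's y. -0.42 rad: off, leaning to the front (riser's -x); +0.42: on, leaning to the back (+x); 0 upright. Past its centre it tips over by itself to that side; under 1 N at the tip moves it
- toggle_tip (a point): the end of the toggle's bat, on its axis, 63 mm from the pivot
- jewel_box: closed hinged metal jewellery box, 114 x 164 mm, 65 mm high, heavy and fixed; bystander at the back on the left. Origin: centre of its underside
- pebble: clear glass pebble paperweight, 78 mm across, 35 mm high, loose; bystander, often just left of the riser. Origin: centre of its underside
- claw_clip: tortoiseshell hair claw clip, 84 x 44 mm, about 55 mm high, with teeth and two thumb plates, loose; bystander lying on one outer side of the shelf while the fob lies on the other (which is which varies). Origin: centre of its underside
- perfume: flat-sided scent bottle, 28 x 52 mm, 64 mm high with its round cap, standing loose on top of the riser board over the bay; bystander. Origin: centre of its underside
- cream_jar: round white cream jar, 64 mm across, 55 mm high, loose; bystander behind on the right. Origin: centre of its underside
- candle: empty grey candle cup, 76 mm across, 60 mm high, loose; bystander on the right. Origin: centre of its underside
- hairbrush: oak-brown hairbrush, 200 mm long, 58 wide, 30 high, lying bristles down, loose on the left; bystander. Origin: under the middle of its length
Mind the look-alikes: they are no part of the job. There is more than one size of the riser; the job needs the smaller. Of the things that look like the tray, take the one that is farthest from the robot's base at the start.

How it is judged:
By the outcome, as a careful person would: the job done as asked, in the order asked, and still so for the second after the job is handed in, with the robot touching nothing.
It also fails if it takes over 58 s, if anything falls off the work surface, if the arm or the gripper's body presses on something with over 40 N, if the wrist force passes 120 N, or if a joint passes its speed limit or range.

## Working session

There is one attempt and no reset: what is moved stays moved. The work goes in short steps, Python scripts to look and compute and a tool call to move; the robot and the scene stay as the last step left them, time stands still between calls to the robot, and variables do not carry over. Pictures are saved under pics/ and viewed, and the job is handed in when it is done.

Besides the shell and the picture viewer there is one more tool, called after "Call:" as name(argument=value, ...), one argument or row to a line, values as JSON. servo_tool: Moves the arm, as the interface text tells. Its arguments: {"type":"object","properties":{"plan":{"type":"string"},"squeeze":{"type":"number"}},"required":["plan"]}

```bash
ls; mkdir -p pics; python3 - <<'E'
from plant import manip
import cv2
o=manip.get_obs();print({k:(v if not hasattr(v,'round') else v) for k,v in o.items()})
for n in ["scene","top","wrist"]:
    cv2.imwrite(f"pics/{n}0.png",cv2.cvtColor(manip.capture(n),cv2.COLOR_RGB2BGR))
    print(n,manip.camera_model(n))
E
```

```text
pics
{'t': 0.0, 'joint_positions': array([ 1.05440974,  0.43522397,  0.02498857,  1.5741392 , -0.01160323,
        1.1339796 , -0.07511426]), 'joint_vel': array([-8.39393408e-04, -1.71363193e-03, -2.86411235e-04, -2.26973415e-04,
        3.66752867e-04, -3.27056167e-04,  4.92718982e-05]), 'joint_efforts': array([-3.57540257e-04, -6.67848945e+01,  9.84711796e-01, -3.14456463e+01,
       -6.05689245e-02,  4.24838613e-02,  1.96864357e-04]), 'tool_pos': array([ 0.25102552, -0.57179584,  0.22592825]), 'tcp_rot': array([-3.74469956e-04,  8.37253467e-01, -5.46814400e-01, -7.09771312e-04]), 'ft_force': array([-0.31127403, -0.22100969, -0.54892498]), 'moment': array([ 0.03230523, -0.0033202 , -0.02208147]), 'gripper_width': 0.09177681117757927}
scene {'vfov': 48.46501986095823, 'cx': 275.79330362243235, 'cy': 210.03600650327215, 'world_from_camera': array([[-0.28453538, -0.72786183,  0.62390446,  1.34371144],
       [ 0.95849435, -0.22829212,  0.17079607,  0.32161675],
       [ 0.01811653,  0.64660642,  0.76260863,  1.20742964],
       [ 0.        ,  0.        ,  0.        ,  1.        ]])}
t
[... 184 characters left out ...]
2],
       [-9.99942361e-01,  1.02782484e-02, -3.10365626e-03,
         6.88825026e-02],
       [-6.70401665e-04,  2.28736408e-01,  9.73488164e-01,
         1.71439487e+00],
       [ 0.00000000e+00,  0.00000000e+00,  0.00000000e+00,
         1.00000000e+00]])}
wrist {'vfov': 65.73237800396355, 'cx': 279.69097703536943, 'cy': 210.13923930043728, 'hand_eye': array([[ 9.99999746e-01, -2.16852868e-04,  6.78567085e-04,
         1.21738021e-03],
       [-2.29429699e-05, -9.61851395e-01, -2.73572465e-01,
        -7.41419681e-02],
       [ 7.12005671e-04,  2.73572380e-01, -9.61851156e-01,
        -1.58435099e-01],
       [ 0.00000000e+00,  0.00000000e+00,  0.00000000e+00,
         1.00000000e+00]])}
```

View pics/scene0.png

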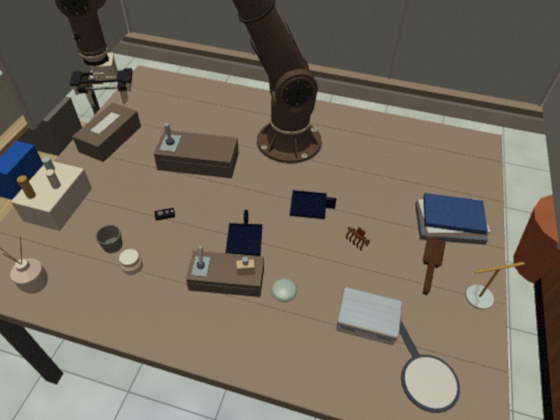

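View pics/top0.png

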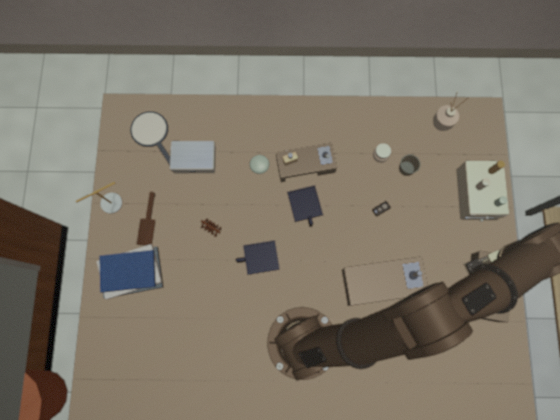

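View pics/wrist0.png

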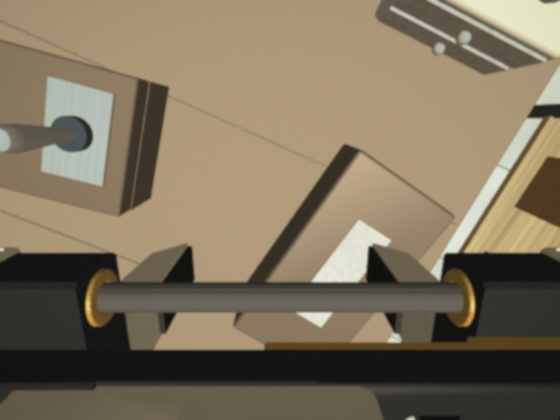

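```bash
cat > h.py <<'E'
from plant import manip
import cv2, numpy as np
from scipy.spatial.transform import Rotation as R
def q2R(q): return R.from_quat([q[1],q[2],q[3],q[0]]).as_matrix()
def toolT(o=None):
    o=o or manip.get_obs(); T=np.eye(4);T[:3,:3]=q2R(o['tcp_rot']);T[:3,3]=o['tool_pos'];return T
def camT(n,o=None):
    m=manip.camera_model(n)
    W=m['world_from_camera'] if n!='wrist' else toolT(o)@m['hand_eye']
    return m,W,210/np.tan(np.radians(m['vfov']/2))
def pix2w(n,rc,z,o=None,c=None):
    m,W,f=c or camT(n,o)
    d=W[:3,:3]@np.array([(rc[1]-m['cx'])/f,-(rc[0]-m['cy'])/f,-1]);p=W[:3,3]
    return p+d*(z-p[2])/d[2]
def w2pix(n,P,o=None,c=None):
    m,W,f=c or camT(n,o)
    q=W[:3,:3].T@(np.array(P)-W[:3,3]); return np.array([m['cy']-f*q[1]/-q[2], m['cx']+f*q[0]/-q[2]])
def snap(n,name):
    o=manip.get_obs(); im=manip.capture(n); cv2.imwrite('pics/'+name+'.png',cv2.cvtColor(im,cv2.COLOR_RGB2BGR)); c=camT(n,o);return o,im,c
E
python3 - <<'E'
from h import *
for l,z in [('fob',0),('tray',0),('tray_grip',.034),('riser',0),('bay_home',0),('toggle_tip',.126),('perfume',.063)]:
    for n in ['top','scene']:
        print(l,n,[(np.round(d['pixel'],1).tolist(),round(d['confidence'],2),pix2w(n,d['pixel'],z).round(3).tolist()) for d in manip.tip_of(l,n)])
print(manip.get_obs()['t'])
im=cv2.imread('pics/top0.png')
cv2.imwrite('pics/c0.png',cv2.resize(im[130:280,220:420],None,fx=4,fy=4,interpolation=cv2.INTER_CUBIC))
E
```

```text
fob top [([205.5, 377.0], 0.58, [0.5, -0.283, 0.0])]
fob scene [([215.9, 163.8], 0.72, [0.492, -0.298, 0.0])]
tray top [([256.5, 260.1], 0.8, [0.302, 0.154, 0.0]), ([202.9, 301.4], 0.74, [0.507, 0.002, 0.0])]
tray scene [([202.6, 305.5], 0.92, [0.293, 0.139, 0.0]), ([242.7, 244.4], 0.56, [0.517, -0.006, 0.0])]
tray_grip top [([220.9, 307.3], 0.94, [0.431, -0.018, 0.034]), ([256.7, 234.9], 0.82, [0.296, 0.243, 0.034])]
tray_grip scene [([212.6, 245.8], 0.92, [0.424, -0.032, 0.034]), ([198.6, 332.7], 0.85, [0.278, 0.228, 0.034])]
riser top [([300.2, 373.8], 0.95, [0.148, -0.259, 0.0]), ([179.6, 300.7], 0.73, [0.599, 0.005, 0.0]), ([220.2, 152.0], 0.49, [0.434, 0.562, 0.0])]
riser scene [([149.5, 212.1], 0.7, [0.139, -0.266, 0.0]), ([263.6, 234.7], 0.63, [0.602, -0.008, 0.0])]
bay_home top []
bay_home scene []
toggle_tip top [([269.3, 420.3], 0.57, [0.248, -0.396, 0.126])]
toggle_tip scene [([124.1, 167.1], 0.55, [0.189, -0.407, 0.126])]
perfume top [([157.6, 289.4], 0.61, [0.665, 0.05, 0.063]), ([152.4, 383.9], 0.4, [0.689, -0.303, 0.063])]
perfume scene [([269.2, 244.8], 0.7, [0.65, 0.044, 0.063])]
0.85
```

View pics/c0.png

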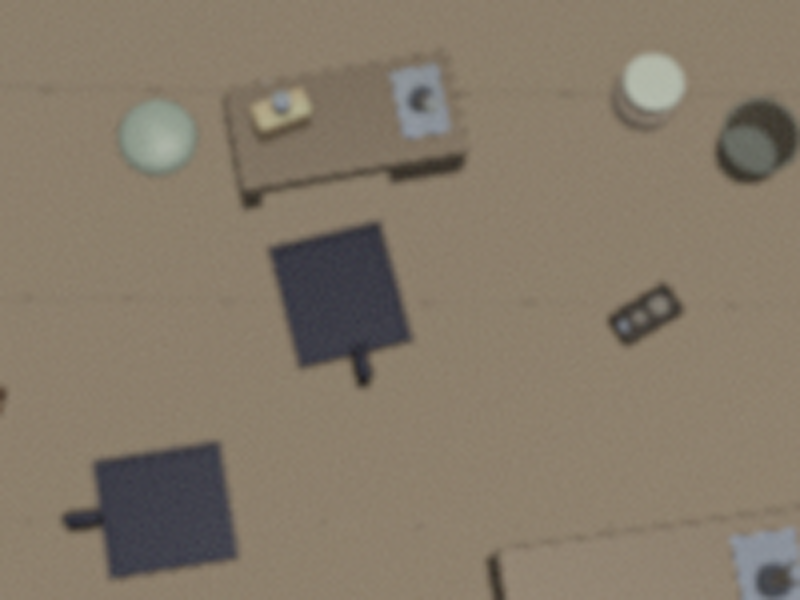

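```bash
cat >> h.py <<'E'
def down(yaw):  # tool x at yaw (deg), z down
    a=np.radians(yaw);x=np.array([np.cos(a),np.sin(a),0]);z=np.array([0,0,-1.]);return np.column_stack([x,np.cross(z,x),z])
def plan(pos,yaw,o=None):
    T=toolT(o);Rt=down(yaw)
    d=T[:3,:3].T@(np.array(pos)-T[:3,3])*100
    rv=np.degrees(R.from_matrix(T[:3,:3].T@Rt).as_rotvec())
    return d.round(2),rv.round(1)
def yaw(o=None):
    T=toolT(o);return np.degrees(np.arctan2(T[1,0],T[0,0]))
E
python3 - <<'E'
from h import *
print(yaw(),plan([.53,-.356,.19],29))
E
```

```text
-66.29598383323243 (array([ -8.6 , -34.21,   3.68]), array([  0. ,  -0. , -95.3]))
```

Call:
servo_tool(
  plan="-8.6 -34.2 3.7 0 0 -95 1;-8.6 -34.2 3.7 0 0 -95 1;-8.6 -34.2 3.7 0 0 -95 1;-8.6 -34.2 3.7 0 0 -95 1;-8.6 -34.2 3.7 0 0 -95 1;-8.6 -34.2 3.7 0 0 -95 1;-8.6 -34.2 3.7 0 0 -95 1;-8.6 -34.2 3.7 0 0 -95 1;-8.6 -34.2 3.7 0 0 -95 1;-8.6 -34.2 3.7 0 0 -95 1;-8.6 -34.2 3.7 0 0 -95 1;-8.6 -34.2 3.7 0 0 -95 1",
)

```text
t: 2.35
tool_pos: [0.5299, -0.356, 0.1898]
tcp_rot: [0.0, 0.969, 0.247, -0.0]
ft_force: [-0.2, -0.3, -0.1]
gripper_width: 0.0918
```

```bash
python3 - <<'E'
from h import *
o,im,c=snap('wrist','w1'); print(o['tool_pos'],yaw(o),o['t'],np.abs(o['joint_vel']).max())
for l in ['fob']:
  for f in (manip.tip_of,manip.find_in):
    print([(d['pixel'],d['confidence'],pix2w('wrist',d['pixel'],0.,c=c)) for d in f(l,'wrist')])
E
```

```text
[ 0.52988498 -0.3560168   0.18980877] 28.5866215066257 2.35 0.008569187030089577
[([119.3, 270.6], 0.9, array([ 0.48794438, -0.2979331 ,  0.        ]))]
[([115.6, 268.9], 0.83, array([ 0.48467915, -0.29553752,  0.        ]))]
```

View pics/w1.png

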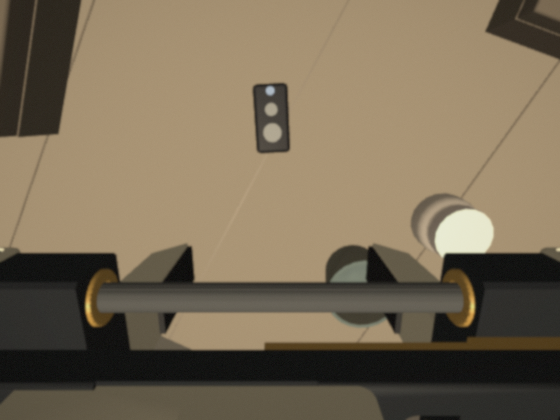

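```bash
cat > fob.py <<'E'
from h import *
im=cv2.imread('pics/w1.png');o=manip.get_obs();c=camT('wrist',o)
g=im.max(axis=2);m=np.zeros_like(g);m[60:175,220:320]=(g[60:175,220:320]<90)*255
m=cv2.morphologyEx(m,cv2.MORPH_CLOSE,np.ones((15,15)))
cs=max(cv2.findContours(m,0,2)[0],key=cv2.contourArea)
r=cv2.minAreaRect(cs);print(r)
b=cv2.boxPoints(r);print(b)
W=np.array([pix2w('wrist',(p[1],p[0]),.014,c=c) for p in b]);
e=[W[1]-W[0],W[2]-W[1]];print([np.linalg.norm(x) for x in e],W.mean(0))
l=max(e,key=np.linalg.norm);print('long yaw',np.degrees(np.arctan2(l[1],l[0])))
E
python3 fob.py
```

```text
((271.28155517578125, 117.56768035888672), (68.2835922241211, 33.892181396484375), 86.8201675415039)
[[252.46771  84.41846]
 [286.3077   82.53845]
 [290.0954  150.7169 ]
 [256.2554  152.59691]]
[np.float64(0.03262708156309417), np.float64(0.06493539694662577)] [ 0.48849231 -0.29669021  0.014     ]
long yaw -57.61782550034983
```

```bash
python3 - <<'E'
from h import *
print(plan([.4885,-.2967,.08],32.4),plan([.4885,-.2967,.005],32.4))
E
```

```text
(array([-0.79, -7.19, 10.98]), array([ 0. ,  0. , -3.7])) (array([-0.79, -7.19, 18.48]), array([ 0. ,  0. , -3.7]))
```

Call:
servo_tool(
  plan="-0.8 -7.2 6 0 0 -3.7 1;-0.8 -7.2 11 0 0 -3.7 1;-0.8 -7.2 15 0 0 -3.7 0.8;-0.8 -7.2 17.5 0 0 -3.7 0.7;-0.8 -7.2 18.4 0 0 -3.7 0.6;-0.8 -7.2 18.5 0 0 -3.7 0.6;-0.8 -7.2 18.5 0 0 -3.7 0;-0.8 -7.2 18.5 0 0 -3.7 0;-0.8 -7.2 18.5 0 0 -3.7 0;-0.8 -7.2 18.5 0 0 -3.7 0;-0.8 -7.2 18.5 0 0 -3.7 0;-0.8 -7.2 18.5 0 0 -3.7 0",
  squeeze=15,
)

```text
t: 4.0
tool_pos: [0.4888, -0.2971, 0.0056]
tcp_rot: [0.001, 0.96, 0.279, 0.0]
ft_force: [-0.2, -0.1, 6.9]
gripper_width: 0.0338
```

```bash
python3 - <<'E'
from h import *
print(plan([.525,-.07,.2],14.5))
E
```

```text
(array([ 15.24, -17.21, -19.46]), array([ 0.1, -0. , 17.9]))
```

Call:
servo_tool(
  plan="0 0 -1 0 0 0 0;0 0 -3 0 0 0 0;0 0 -6 0 0 0 0;1 -2 -10 0 0 2 0;3 -4 -13 0 0 4 0;6 -7 -16 0 0 8 0;9 -11 -18 0 0 12 0;12 -14 -19.4 0 0 16 0;14.5 -16.5 -19.4 0 0 18 0;15.2 -17.2 -19.4 0 0 18 0;15.2 -17.2 -19.4 0 0 18 0;15.2 -17.2 -19.4 0 0 18 0",
)

```text
t: 5.5
tool_pos: [0.524, -0.0718, 0.1985]
tcp_rot: [0.0, 0.992, 0.125, -0.0]
ft_force: [0.1, 0.1, -0.3]
gripper_width: 0.034
```

```bash
python3 - <<'E'
from h import *
o,im,c=snap('wrist','w2'); print(o['tool_pos'],yaw(o),o['t'],o['gripper_width'],np.abs(o['joint_vel']).max())
for l,z in [('tray',0),('tray_grip',.034),('riser',0),('toggle_tip',.1266)]:
    print(l,[(d['pixel'],d['confidence'],pix2w('wrist',d['pixel'],z,c=c)) for d in manip.tip_of(l,'wrist')])
E
```

```text
[ 0.52402602 -0.07177308  0.19854434] 14.305586436271202 5.5 0.03398452625715104 0.006405087043254498
tray [([125.6, 276.0], 0.67, array([ 0.50467042, -0.01001124,  0.        ]))]
tray_grip [([127.8, 200.8], 0.64, array([ 0.43514333, -0.0290663 ,  0.034     ]))]
riser [([140.0, 367.2], 0.85, array([ 6.03373937e-01, -3.09896134e-04,  0.00000000e+00]))]
toggle_tip []
```

View pics/w2.png

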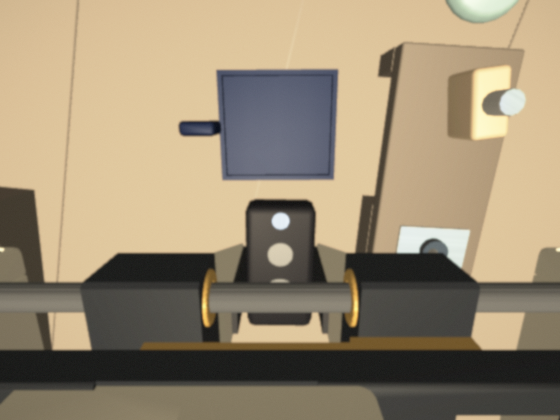

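```bash
python3 - <<'E'
from h import *
im=cv2.imread('pics/w2.png')
cv2.imwrite('pics/c2.png',cv2.resize(im[0:270,340:560],None,fx=2.2,fy=2.2,interpolation=cv2.INTER_CUBIC))
o=manip.get_obs();c=camT('wrist',o)
P=np.array([pix2w('wrist',(r,q),.012,c=c) for q,r in [(218,71),(337,71),(335,180),(220,180)]])
print(P,P.mean(0));d=P[1]+P[2]-P[0]-P[3];print(np.degrees(np.arctan2(d[1],d[0])),np.linalg.norm(d)/2,np.linalg.norm(P[1]-P[2]),np.linalg.norm(P[0]-P[3]))
for q,r,z in [(403,44,.063),(521,50,.063),(374,252,.063)]: print(pix2w('wrist',(r,q),z,c=c))
E
```

```text
[[ 0.43699512  0.02753135  0.012     ]
 [ 0.55043621  0.05651609  0.012     ]
 [ 0.58031478 -0.04796211  0.012     ]
 [ 0.46051559 -0.07857963  0.012     ]] [ 0.50706542 -0.01062357  0.012     ]
14.334607808660518 0.12036762674256656 0.10866657523039591 0.1086864926255679
[0.59045379 0.08118844 0.063     ]
[0.68631537 0.10104303 0.063     ]
[ 0.62716377 -0.09964705  0.063     ]
```

View pics/c2.png

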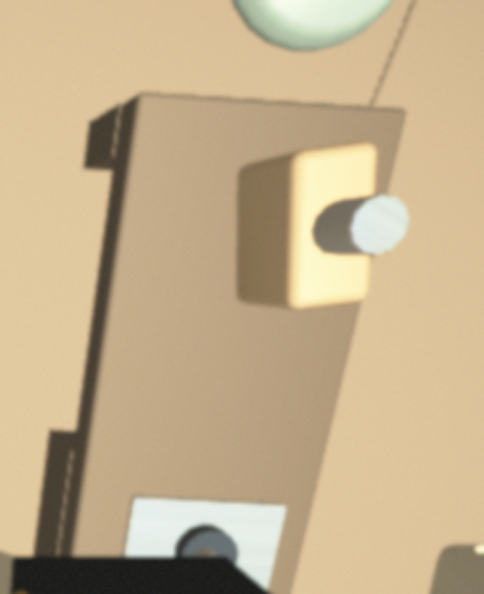

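```bash
python3 - <<'E'
from h import *
for z in (.06,.0110): print(plan([.507,-.0106,z],14.3))
E
```

```text
(array([-0.17, -6.27, 13.86]), array([0., 0., 0.]))
(array([-0.17, -6.27, 18.76]), array([0., 0., 0.]))
```

Call:
servo_tool(
  plan="-0.2 -2 2 0 0 0 0;-0.2 -4.5 6 0 0 0 0;-0.2 -6.3 10 0 0 0 0;-0.2 -6.3 13 0 0 0 0;-0.2 -6.3 15.5 0 0 0 0;-0.2 -6.3 17.2 0 0 0 0;-0.2 -6.3 18.2 0 0 0 0;-0.2 -6.3 18.6 0 0 0 0;-0.2 -6.3 18.75 0 0 0 0;-0.2 -6.3 18.75 0 0 0 0",
)

```text
t: 7.0
tool_pos: [0.5072, -0.0095, 0.0117]
tcp_rot: [0.0, 0.992, 0.125, 0.0]
ft_force: [0.5, -0.5, -0.3]
gripper_width: 0.0338
```

Call:
servo_tool(
  plan="0 0 0.06 0 0 0 0;0 0 0.12 0 0 0 0;0 0 0.12 0 0 0 0;0 0 0.12 0 0 0 0",
)

```text
t: 7.5
tool_pos: [0.5071, -0.0096, 0.0105]
tcp_rot: [0.0, 0.992, 0.125, 0.0]
ft_force: [-1.9, -0.0, 5.6]
gripper_width: 0.0336
```

Call:
servo_tool(
  plan="0 0 0 0 0 0 0.42;0 0 0 0 0 0 0.5;0 0 0 0 0 0 0.55;0 0 0 0 0 0 0.55;0 0 -1 0 0 0 0.55;0 0 -3 0 0 0 0.55;0 0 -7 0 0 0 0.55;0 4 -11 0 0 0 0.7;0 7 -15 0 0 0 1;0 9 -17 0 0 0 1;0 9 -17 0 0 0 1",
)

```text
t: 8.88
tool_pos: [0.5302, -0.0984, 0.1819]
tcp_rot: [0.001, 0.992, 0.124, 0.002]
ft_force: [0.5, 0.9, -0.5]
gripper_width: 0.0861
```

```bash
python3 - <<'E'
from h import *
o,im,c=snap('wrist','w3'); print(o['tool_pos'],yaw(o),o['t'],o['gripper_width'],np.abs(o['joint_vel']).max())
for l,z in [('tray',0),('tray_grip',.034),('riser',0),('fob',.005)]:
    print(l,[(d['pixel'],d['confidence'],pix2w('wrist',d['pixel'],z,c=c)) for d in manip.tip_of(l,'wrist')])
E
```

```text
[ 0.53024867 -0.09839789  0.18189306] 14.225762363128837 8.875 0.08606793131124901 0.06143129983846955
tray []
tray_grip [([96.8, 193.8], 0.87, array([ 0.43493337, -0.02930155,  0.034     ]))]
riser []
fob [([95.7, 275.6], 0.75, array([ 0.50461903, -0.00886597,  0.005     ]))]
```

View pics/w3.png

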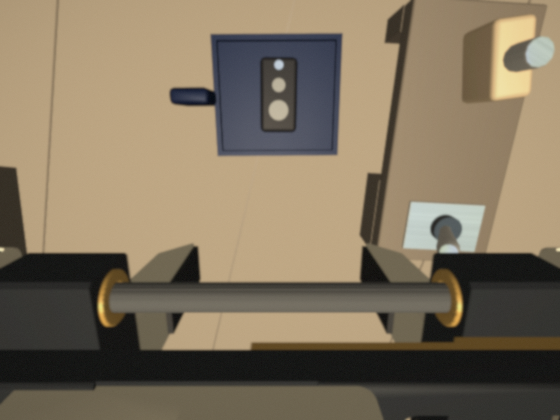

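```bash
python3 - <<'E'
from h import *
from scipy.optimize import least_squares
# w2 pose
o2=dict(tool_pos=np.array([0.52402602,-0.07177308,0.19854434]),tcp_rot=R.from_matrix(down(14.3056)).as_quat()[[3,0,1,2]])
c=camT('wrist',o2)
obs=[((0,62,0),(378.6,76.4)),((0,-62,0),(362.7,195.5)),((0,82,0),(381,55.5)),((0,82,63),(403.5,43)),((102,82,63),(523.5,49.5)),((0,-62,42),(375,196.5))]
def f(p):
    a=p[2];M=np.array([[np.cos(a),-np.sin(a)],[np.sin(a),np.cos(a)]]);out=[]
    for q,(u,v) in obs:
        q=np.array(q)/1000;w=np.r_[p[:2]+M@q[:2],q[2]];r=w2pix('wrist',w,c=c);out+= [r[1]-u,r[0]-v]
    return out
s=least_squares(f,[.606,0,.2],loss='soft_l1',x_scale=[.01,.01,.01]);print(s.x[:2],np.degrees(s.x[2]),np.round(s.fun,1))
a=s.x[2];print('home',s.x[:2]+.03*np.array([np.cos(a),np.sin(a)]))
o=manip.get_obs();print(o['joint_positions'])
g=np.array([.507,-.0106])-.078*np.array([np.cos(np.radians(14.3)),np.sin(np.radians(14.3))]);print(g)
for z in (.09,.016): print(plan([*g,z],104.3),plan([*g,z],-75.7))
E
```

```text
[0.60628626 0.00158724] 11.247451702889546 [-0.6  0.8  0.3 -0.3 -0.3  0.4  0.2 -1.2  3.  -0.4 -1.6  8.2]
home [0.63571008 0.00743864]
[ 0.43512258  0.38613112 -0.47007503  1.81853776  0.20505624  0.98706525
  0.13407243]
[ 0.43141677 -0.02986592]
(array([-7.73, -8.76,  8.93]), array([ -0.1,   0. , -89.8])) (array([-7.73, -8.76,  8.93]), array([ 0. ,  0.1, 90.2]))
(array([-7.72, -8.75, 16.33]), array([ -0.1,   0. , -89.8])) (array([-7.72, -8.75, 16.33]), array([ 0. ,  0.1, 90.2]))
```

Call:
servo_tool(
  plan="-1 -1 1 0 0 -10 0.6;-2 -2 2 0 0 -20 0.6;-3 -3.5 3 0 0 -30 0.6;-4 -5 4 0 0 -40 0.6;-5 -6 5 0 0 -50 0.6;-6 -7 6 0 0 -60 0.6;-7 -8 6 0 0 -70 0.6;-7.7 -8.8 6 0 0 -80 0.6;-7.7 -8.8 6 0 0 -89.8 0.6;-7.7 -8.8 6 0 0 -89.8 0.6;-7.7 -8.8 7 0 0 -89.8 0.6;-7.7 -8.8 7 0 0 -89.8 0.6",
)

```text
t: 10.62
tool_pos: [0.432, -0.0306, 0.1091]
tcp_rot: [-0.001, 0.615, 0.789, -0.0]
ft_force: [-0.6, 0.4, -0.9]
gripper_width: 0.0549
```

```bash
python3 - <<'E'
from h import *
o=manip.get_obs();print(o['joint_positions'],o['tool_pos'],yaw(o))
for z in (.016,): print(plan([.4314,-.0299,z],104.3))
E
```

```text
[ 0.62799439  0.41410707 -0.85506499  2.11046271  0.43592129  0.80118578
  1.31979666] [ 0.43202112 -0.03058265  0.10905951] 104.10147185754745
(array([ 0.08, -0.03,  9.31]), array([-0.1, -0. , -0.2]))
```

Call:
servo_tool(
  plan="0.1 0 3 0 0 0 0.6;0.1 0 6 0 0 0 0.6;0.1 0 8 0 0 0 0.6;0.1 0 9 0 0 0 0.6;0.1 0 9.3 0 0 0 0.6;0.1 0 9.3 0 0 0 0.6;0.1 0 9.3 0 0 0 0.3;0.1 0 9.3 0 0 0 0;0.1 0 9.3 0 0 0 0;0.1 0 9.3 0 0 0 0;0.1 0 9.3 0 0 0 0",
  squeeze=25,
)

```text
t: 12.0
tool_pos: [0.4325, -0.0295, 0.0171]
tcp_rot: [-0.0, 0.614, 0.789, 0.0]
ft_force: [0.1, 0.9, 1.4]
gripper_width: 0.0134
```

```bash
python3 - <<'E'
from h import *
o=manip.get_obs();print(o['tool_pos'],yaw(o),o['ft_force'],o['gripper_width'])
a=np.radians(yaw(o)-90);print('tray ctr',o['tool_pos'][:2]+.078*np.array([np.cos(a),np.sin(a)]))
O=np.array([.6063,.0016]);ra=np.radians(11.3);u=np.array([np.cos(ra),np.sin(ra)]);v=np.array([-u[1],u[0]])
d=o['tool_pos'][:2]-O;print('tcp in riser',d@u,d@v)
for X in (-.135,-.112,-.06,-.048): print(X,plan([*(O+X*u),.016],101.3,o))
E
```

```text
[ 0.43246854 -0.02947094  0.01706908] 104.22718941008702 [0.11970768 0.87574466 1.35072233] 0.013392777766530639
tray ctr [ 0.50807619 -0.01030108]
tcp in riser -0.1765499060238153 0.00359298667266429
-0.135 (array([-0.57,  4.13,  0.11]), array([ 0. , -0. ,  2.9]))
-0.112 (array([-0.69,  6.43,  0.11]), array([ 0. , -0. ,  2.9]))
-0.06 (array([-0.95, 11.62,  0.11]), array([ 0. , -0. ,  2.9]))
-0.048 (array([-1.02, 12.82,  0.11]), array([ 0. , -0. ,  2.9]))
```

Call:
servo_tool(
  plan="-0.1 0.2 0 0 0 0.5 0;-0.2 0.6 0 0 0 1 0;-0.3 1.1 0 0 0 1.8 0;-0.4 1.6 0 0 0 2.5 0;-0.45 2.1 0 0 0 2.9 0;-0.5 2.5 0 0 0 2.9 0;-0.5 2.7 0 0 0 2.9 0;-0.5 2.7 0 0 0 2.9 0",
)

```text
t: 13.0
tool_pos: [0.4571, -0.0284, 0.017]
tcp_rot: [-0.001, 0.634, 0.773, -0.002]
ft_force: [-11.0, -1.3, 17.7]
gripper_width: 0.0139
```

```bash
python3 - <<'E'
from h import *
o,im,c=snap('top','t2');print(o['tool_pos'],yaw(o),o['ft_force'],o['gripper_width'])
snap('scene','s2')
a=cv2.imread('pics/t2.png')[120:240,240:360];b=cv2.imread('pics/s2.png')[190:310,170:290]
cv2.imwrite('pics/c3.png',np.hstack([cv2.resize(x,None,fx=3.3,fy=3.3,interpolation=cv2.INTER_CUBIC) for x in (a,b)]))
E
```

```text
[ 0.4571123  -0.02835636  0.01701555] 101.32019054283107 [-10.95476732  -1.32530781  17.68118011] 0.013875407603235511
```

View pics/c3.png

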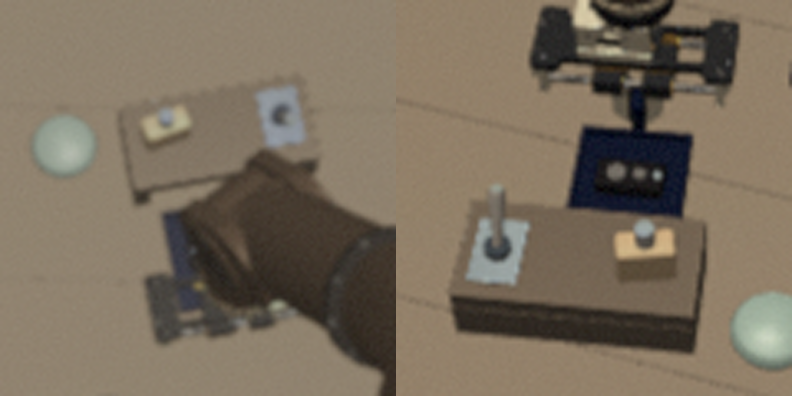

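Call:
servo_tool(
  plan="0 0 -0.1 0 0 0 0;0 0 -0.2 0 0 0 0;0 0 -0.2 0 0 0 0",
)

```text
t: 13.48
tool_pos: [0.4599, -0.028, 0.0189]
tcp_rot: [-0.0, 0.634, 0.773, -0.0]
ft_force: [0.7, 0.3, -5.2]
gripper_width: 0.0142
```

```bash
cat >> h.py <<'E'
O=np.array([.6063,.0016]);ra=np.radians(11.3);u=np.array([np.cos(ra),np.sin(ra)]);v=np.array([-u[1],u[0]])
def rf(o): d=o['tool_pos'][:2]-O; return (d@u).round(4),(d@v).round(4)
E
python3 - <<'E'
from h import *
o=manip.get_obs();print(o['tool_pos'],yaw(o),o['ft_force'],o['moment'],rf(o))
for X in (-.1,-.06,-.048): print(X,plan([*(O+X*u),.017],101.3,o))
E
```

```text
[ 0.45986402 -0.0279641   0.01885076] 101.28618798335022 [ 0.6620058   0.31100458 -5.22738873] [0.03138426 0.18490502 0.00307301] (np.float64(-0.1494), np.float64(-0.0003))
-0.1 (array([0.03, 4.94, 0.18]), array([-0., -0., -0.]))
-0.06 (array([0.03, 8.94, 0.18]), array([-0., -0., -0.]))
-0.048 (array([ 0.03, 10.14,  0.18]), array([-0., -0., -0.]))
```

Call:
servo_tool(
  plan="0 0 0.08 0 0 0 0;0 0 0.15 0 0 0 0;0 0 0.15 0 0 0 0",
)

```text
t: 13.85
tool_pos: [0.4598, -0.0279, 0.0174]
tcp_rot: [-0.0, 0.634, 0.773, -0.0]
ft_force: [0.6, 0.9, -4.2]
gripper_width: 0.0139
```

Call:
servo_tool(
  plan="0 0 0.03 0 0 0 0;0 0.3 0.05 0 0 0 0;0 0.8 0.05 0 0 0 0;0 1.3 0.05 0 0 0 0;0 1.8 0.05 0 0 0 0;0 2.0 0.05 0 0 0 0;0 2.0 0.05 0 0 0 0",
)

```text
t: 14.72
tool_pos: [0.4799, -0.0238, 0.0171]
tcp_rot: [0.0, 0.634, 0.773, 0.0]
ft_force: [-0.2, 0.6, -2.9]
gripper_width: 0.0138
```

```bash
python3 - <<'E'
from h import *
o=manip.get_obs();print(o['tool_pos'],yaw(o),o['ft_force'],o['moment'],rf(o))
E
```

```text
[ 0.47993424 -0.02381091  0.017083  ] 101.30965711733067 [-0.19533505  0.60773308 -2.91321596] [ 0.06365201  0.15955955 -0.00456754] (np.float64(-0.1289), np.float64(-0.0002))
```

Call:
servo_tool(
  plan="0 0.3 0.02 0 0 0 0;0 0.8 0.04 0 0 0 0;0 1.4 0.04 0 0 0 0;0 2.0 0.04 0 0 0 0;0 2.6 0.04 0 0 0 0;0 3.2 0.04 0 0 0 0;0 3.4 0.04 0 0 0 0;0 3.4 0.04 0 0 0 0",
)

```text
t: 15.72
tool_pos: [0.5119, -0.0175, 0.0171]
tcp_rot: [-0.0, 0.634, 0.773, -0.001]
ft_force: [-6.5, -2.0, 10.4]
gripper_width: 0.014
```

```bash
python3 - <<'E'
from h import *
o=manip.get_obs();print(o['tool_pos'],yaw(o),o['ft_force'],o['moment'],rf(o))
snap('scene','s3')
b=cv2.imread('pics/s3.png')[170:310,170:310]
cv2.imwrite('pics/c4.png',cv2.resize(b,None,fx=4,fy=4,interpolation=cv2.INTER_CUBIC))
E
```

```text
[ 0.5118629  -0.01754872  0.01706716] 101.30830943340007 [-6.4677871  -2.00393076 10.36264265] [-0.08234263  1.55639568  0.08541414] (np.float64(-0.0964), np.float64(-0.0003))
```

View pics/c4.png

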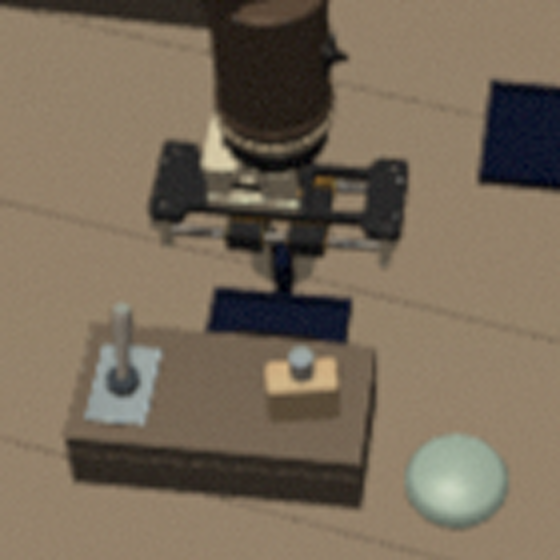

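Call:
servo_tool(
  plan="0 0.2 -0.05 0 0 0 0;0 0.7 -0.06 0 0 0 0;0 1.3 -0.06 0 0 0 0;0 1.9 -0.06 0 0 0 0;0 2.5 -0.06 0 0 0 0;0 3.1 -0.06 0 0 0 0;0 3.6 -0.06 0 0 0 0;0 3.8 -0.06 0 0 0 0;0 3.8 -0.06 0 0 0 0",
)

```text
t: 16.9
tool_pos: [0.5501, -0.0098, 0.0172]
tcp_rot: [-0.0, 0.634, 0.773, -0.0]
ft_force: [-0.5, -0.0, -5.5]
gripper_width: 0.0141
```

```bash
python3 - <<'E'
from h import *
o=manip.get_obs();print(o['tool_pos'],yaw(o),o['ft_force'],o['moment'],rf(o))
E
```

```text
[ 0.55012101 -0.00982307  0.01717795] 101.30700863543815 [-0.52499764 -0.04386334 -5.49131805] [0.07484589 0.12006696 0.06459895] (np.float64(-0.0573), np.float64(-0.0002))
```

Call:
servo_tool(
  plan="0 0.2 0.03 0 0 0 0;0 0.4 0.04 0 0 0 0;0 0.6 0.04 0 0 0 0;0 0.8 0.04 0 0 0 0;0 0.9 0.04 0 0 0 0;0 1.0 0.04 0 0 0 0;0 1.0 0.04 0 0 0 0",
)

```text
t: 17.77
tool_pos: [0.5593, -0.0081, 0.0171]
tcp_rot: [-0.0, 0.634, 0.773, -0.001]
ft_force: [-8.0, -1.6, 7.8]
gripper_width: 0.0138
```

```bash
python3 - <<'E'
from h import *
o=manip.get_obs();print(o['tool_pos'],yaw(o),o['ft_force'],o['moment'],rf(o))
E
```

```text
[ 0.55928925 -0.00806287  0.01706925] 101.30701225932832 [-8.0138224  -1.58908663  7.83418164] [-0.20420313  1.46379089  0.05288341] (np.float64(-0.048), np.float64(-0.0003))
```

Call:
servo_tool(
  plan="0 0.1 -0.03 0 0 0 0;0 0.2 -0.03 0 0 0 0;0 0.3 -0.03 0 0 0 0;0 0.3 -0.03 0 0 0 0",
)

```text
t: 18.27
tool_pos: [0.5593, -0.008, 0.0171]
tcp_rot: [-0.002, 0.634, 0.773, -0.003]
ft_force: [-17.3, -2.5, 15.6]
gripper_width: 0.0141
```

```bash
python3 - <<'E'
from h import *
o=manip.get_obs();print(o['tool_pos'],yaw(o),o['ft_force'],o['moment'],rf(o))
E
```

```text
[ 0.55932762 -0.00803532  0.01705003] 101.31621705018992 [-17.33780604  -2.53285293  15.60528498] [-0.37549864  3.38216957  0.02144685] (np.float64(-0.0479), np.float64(-0.0002))
```

Call:
servo_tool(
  plan="0 0.2 -0.05 0 0 0 0;0 0.3 -0.05 0 0 0 0;0 0 -0.03 0 0 0 0;0 -0.15 -0.03 0 0 0 0;0 -0.15 -0.03 0 0 0 0.25;0 -0.15 -0.03 0 0 0 0.35;0 -0.15 -0.03 0 0 0 0.4;0 -0.15 -0.03 0 0 0 0.4",
)

```text
t: 19.27
tool_pos: [0.5618, -0.0075, 0.0175]
tcp_rot: [0.0, 0.634, 0.773, 0.0]
ft_force: [0.2, 0.7, 1.3]
gripper_width: 0.0366
```

```bash
python3 - <<'E'
from h import *
o=manip.get_obs();print(o['tool_pos'],yaw(o),o['ft_force'],o['gripper_width'],rf(o),o['joint_positions'])
# toggle view/pushing geometry
for X,Y,z in [(-.03,-.097,.2)]: print(O+X*u+Y*v)
E
```

```text
[ 0.56177964 -0.00748288  0.01754754] 101.30551625750417 [0.23136155 0.71758375 1.31667863] 0.03660121909872511 (np.float64(-0.0454), np.float64(-0.0002)) [ 0.38548895  0.69463997 -0.67461966  1.88918589  0.6094098   0.77317524
  1.13958026]
[ 0.59588834 -0.09939801]
```

Call:
servo_tool(
  plan="0 0 -1 0 0 0 0.4;0 0 -3 0 0 0 0.4;0 0 -7 0 0 0 0.4;0 0 -12 0 0 0 0.4;0 0 -17 0 0 0 0.2;-2 3 -22 0 0 0 0;-3 6 -23 0 0 0 0;-3 7 -23 0 0 0 0;-3 7 -23 0 0 0 0;-3 7 -23 0 0 0 0",
)

```text
t: 20.52
tool_pos: [0.6345, -0.0227, 0.2469]
tcp_rot: [-0.001, 0.634, 0.774, -0.001]
ft_force: [-0.1, 0.1, -0.6]
gripper_width: 0.0008
```

```bash
python3 - <<'E'
from h import *
o,im,c=snap('wrist','w4');print(o['tool_pos'],yaw(o),o['ft_force'],o['gripper_width'],rf(o),o['t'])
for l,z in [('tray_grip',.034),('toggle_tip',.1266)]:
    print(l,[(d['pixel'],d['confidence'],rf(dict(tool_pos=pix2w('wrist',d['pixel'],z,c=c)))) for d in manip.tip_of(l,'wrist')])
E
```

```text
[ 0.63454744 -0.0227255   0.24688828] 101.37787263369978 [-0.06347962  0.10137268 -0.59582505] 0.0008020561841992444 (np.float64(0.0229), np.float64(-0.0294)) 20.525
tray_grip [([120.5, 308.5], 0.93, (np.float64(-0.0476), np.float64(0.0015)))]
toggle_tip [([208.8, 206.8], 0.78, (np.float64(0.0277), np.float64(-0.0951)))]
```

View pics/w4.png

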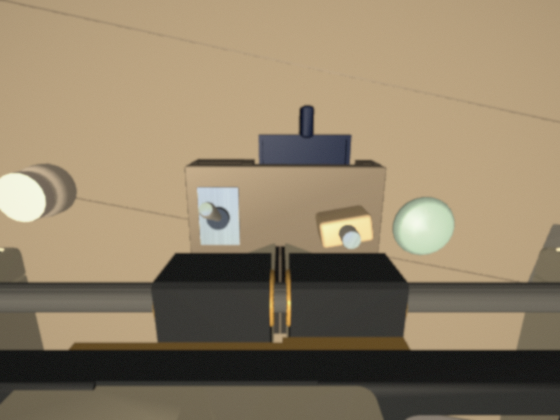

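```bash
python3 - <<'E'
from h import *
o=manip.get_obs();c=camT('wrist',o)
im=cv2.imread('pics/w4.png')
cv2.imwrite('pics/c5.png',cv2.resize(im[90:260,180:400],None,fx=3.5,fy=3.5,interpolation=cv2.INTER_CUBIC))
g=cv2.GaussianBlur(cv2.cvtColor(im,6),(3,3),0).astype(int)
for x in (265,285,335,345): print(x,g[128:176,x].tolist())
for q,r,z in [(265,134.5,.012),(343,134,.012),(263,167,.063),(345,167,.063),(259,135,.012),(349.5,134,.012)]: print(q,r,rf(dict(tool_pos=pix2w('wrist',(r,q),z,c=c))))
E
```

```text
265 [169, 170, 170, 169, 162, 147, 122, 100, 90, 89, 90, 89, 88, 88, 87, 86, 86, 86, 86, 86, 86, 86, 86, 85, 84, 84, 83, 83, 83, 83, 83, 82, 81, 80, 77, 72, 69, 79, 105, 135, 154, 162, 163, 163, 163, 163, 163, 162]
285 [170, 170, 170, 169, 163, 147, 121, 98, 87, 84, 84, 84, 84, 84, 84, 83, 83, 83, 82, 82, 82, 81, 81, 81, 81, 80, 80, 81, 80, 79, 79, 79, 78, 77, 75, 70, 67, 77, 101, 129, 149, 158, 161, 161, 160, 160, 160, 159]
335 [170, 170, 170, 169, 163, 145, 116, 87, 71, 67, 67, 67, 66, 65, 65, 66, 65, 64, 65, 64, 64, 64, 64, 64, 64, 63, 64, 64, 64, 63, 63, 63, 63, 62, 62, 60, 61, 70, 90, 117, 138, 149, 153, 153, 153, 152, 152, 152]
345 [170, 170, 170, 169, 163, 145, 116, 86, 68, 62, 59, 56, 53, 52, 52, 52, 50, 49, 48, 48, 48, 48, 48, 48, 48, 48, 48, 48, 48, 48, 47, 47, 47, 47, 47, 48, 53, 65, 88, 114, 136, 147, 150, 151, 151, 151, 150, 150]
265 134.5 (np.float64(-0.0308), np.float64(-0.0482))
343 134 (np.float64(-0.0314), np.float64(0.0439))
263 167 (np.float64(0.0002), np.float64(-0.0485))
345 167 (np.float64(0.0002), np.float64(0.0382))
259 135 (np.float64(-0.0302), np.float64(-0.0553))
349.5 134 (np.float64(-0.0314), np.float64(0.0516))
```

View pics/c5.png

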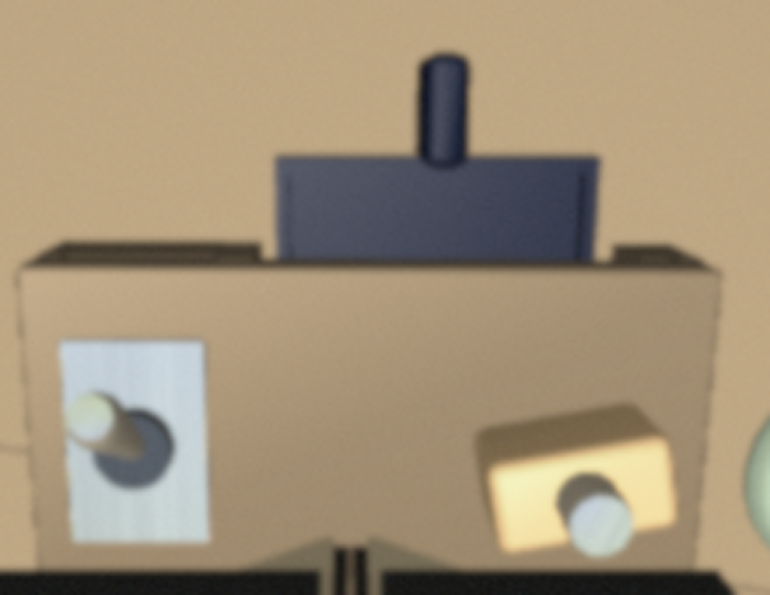

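```bash
python3 - <<'E'
from h import *
o=manip.get_obs()
for X,z in [(-.03,.2),(-.03,.107),(.052,.107)]: print(plan([*(O+X*u-.097*v),z],101.3,o))
E
```

```text
(array([-6.7 , -5.34,  4.73]), array([-0.1,  0. ,  0. ]))
(array([-6.7 , -5.33, 14.03]), array([-0.1,  0. ,  0. ]))
(array([-6.71,  2.87, 14.02]), array([-0.1,  0. ,  0. ]))
```

Call:
servo_tool(
  plan="-1 -3 0 0 0 0 0;-4 -5.3 1 0 0 0 0;-6.7 -5.3 3 0 0 0 0;-6.7 -5.3 7 0 0 0 0;-6.7 -5.3 11 0 0 0 0;-6.7 -5.3 13.5 0 0 0 0;-6.7 -5.3 14 0 0 0 0;-6.7 -4 14 0 0 0 0;-6.7 -3 14 0 0 0 0;-6.7 -2 14 0 0 0 0;-6.7 -1 14 0 0 0 0;-6.7 0 14 0 0 0 0;-6.7 1 14 0 0 0 0;-6.7 1.8 14 0 0 0 0;-6.7 2.4 14 0 0 0 0;-6.7 2.8 14 0 0 0 0;-6.7 2.8 14 0 0 0 0",
)

```text
t: 22.8
tool_pos: [0.6762, -0.0836, 0.1072]
tcp_rot: [-0.0, 0.634, 0.773, -0.0]
ft_force: [-1.1, 0.5, -0.3]
gripper_width: 0.0005
```

```bash
python3 - <<'E'
from h import *
o,im,c=snap('scene','s4');print(o['tool_pos'],o['ft_force'],rf(o))
b=cv2.imread('pics/s4.png')[170:310,150:310]
cv2.imwrite('pics/c6.png',cv2.resize(b,None,fx=4,fy=4,interpolation=cv2.INTER_CUBIC))
E
```

```text
[ 0.67624376 -0.08356419  0.10715784] [-1.09463125  0.45814912 -0.31048135] (np.float64(0.0519), np.float64(-0.0972))
```

View pics/c6.png

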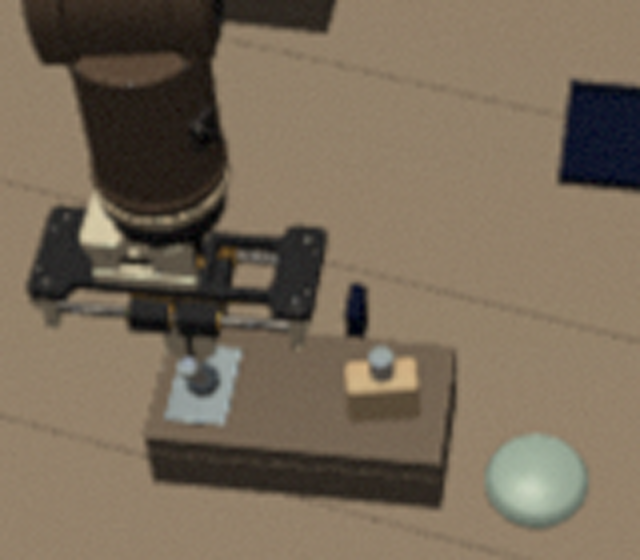

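Call:
servo_tool(
  plan="0 0.3 0 0 0 0 0;0 0.6 0 0 0 0 0;0 0.9 0 0 0 0 0;0 0.9 0 0 0 0 0;0 0 0 0 0 0 0;0 -2 0 0 0 0 0;0 -5 0 0 0 0 0;0 -8 0 0 0 0 0;0 -9 -4 0 0 0 0;3 -4 -9 0 0 0 0;5 0 -13 0 0 0 0;5 0 -13 0 0 0 0;5 0 -13 0 0 0 0",
)

```text
t: 24.48
tool_pos: [0.6669, -0.0341, 0.2374]
tcp_rot: [0.0, 0.634, 0.774, 0.0]
ft_force: [-0.1, -0.3, 0.1]
gripper_width: -0.0
```

```bash
python3 - <<'E'
from h import *
o,im,c=snap('wrist','w5');print(o['tool_pos'],o['ft_force'],rf(o),o['t'])
for l,z in [('tray_grip',.034),('toggle_tip',.1266)]:
    print(l,[(d['pixel'],d['confidence'],rf(dict(tool_pos=pix2w('wrist',d['pixel'],z,c=c)))) for d in manip.tip_of(l,'wrist')])
snap('scene','s5');snap('top','t5')
b=cv2.imread('pics/s5.png')[170:310,150:310]
w=cv2.imread('pics/w5.png')[60:270,150:430]
cv2.imwrite('pics/c7.png',np.hstack([cv2.resize(b,(400,350)),cv2.resize(w,(400,350))]))
E
```

```text
[ 0.66691319 -0.03410451  0.23737148] [-0.11548845 -0.25371605  0.1385466 ] (np.float64(0.0524), np.float64(-0.0469)) 24.475
tray_grip [([92.8, 327.9], 0.58, (np.float64(-0.0457), np.float64(0.0027))), ([198.0, 438.0], 0.32, (np.float64(0.0678), np.float64(0.1336)))]
toggle_tip [([237.7, 224.7], 0.83, (np.float64(0.0813), np.float64(-0.0963)))]
```

View pics/c7.png

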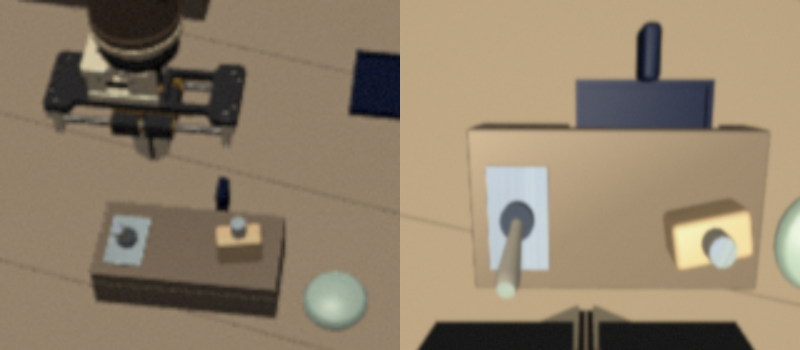

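View pics/s5.png

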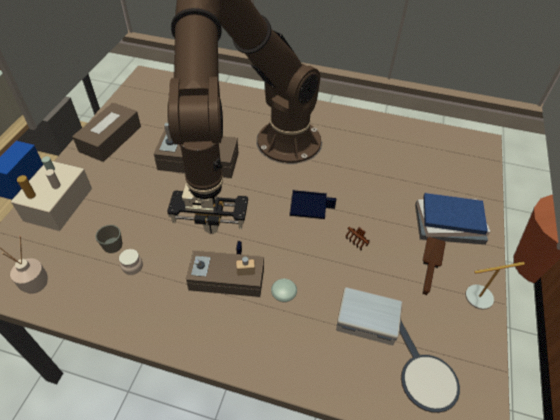

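```bash
python3 -c "
from plant import manip
print(manip.sign_off())"
```

```text
the job is handed in; nothing more can be done
None
```

The job is done and handed in at about 24.6 s of the 58 s allowed. The fob is on charge in the tray, the tray is fully home, and the toggle is on.

**What I did:** I gripped the fob across its width and set it flat, buttons up, in the far navy tray. I held the tray by its fin and slid it into the smaller riser until it stopped. Then I pushed the toggle over with closed fingers and backed the arm clear.

**Last checks:**
- **Tray:** It stopped hard against the back, moving less than 0.1 mm for a further 3 mm commanded at about 17 N. Its rear edge measured 30–31 mm in front of the mouth (30 expected). The fin grip point read −45.7 mm on the last look (−45 expected).
- **Toggle:** The tip is at x = 81 mm in the riser's frame, which matches the on side (80.7 expected).
- **Fob:** It was flat with buttons up in the tray before the slide. I could not see it once it was under the board.
- **Bystanders:** Nothing else looks moved, and the arm was touching nothing at hand-in.

**Where it was less than clean:**
- During the slide the vertical force on the fin ranged from −5 to +18 N, and I corrected the height as I went. At one point, before the tray entered the bay, the gripper rose about 2 mm and may briefly have lifted the tray slightly.
- An earlier network reading put the fin at −47.6 mm. I put that down to measurement error, given the hard stop and the other readings.

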